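# Close the slotted shut-off screw on the solvent manifold

## Task

Take the flat-bladed driver (the one with the flat-sided handle) out of its stand, seat its blade in the slot of the large slotted shut-off screw on the aluminium solvent manifold, and with the blade kept seated turn the screw clockwise, seen from above, until it is fully closed against its stop. Then put the driver back in its own stand, hanging upright as before, and let go.

Things in the scene. Friction and masses are not known exactly. Their poses are not given: they have to be found in the camera images.
- driver: Loose flat driver, about 120 g, blade down in its stand. Origin: middle of the blade's bottom edge; z up the shaft, x along the blade's width, y across it. Steel blade 18 (x) by 3 mm (y), z 0 to 18 mm; 10 mm round shaft to z 55; grey 54 mm round guard z 55-61; ivory flat-sided handle 34 (x) by 22 mm (y), z 61-126: grip across the 22 mm. A round-handled nut driver in a like stand is unwanted.
- stand: The driver's own stand, fixed, white, 80 by 80 mm, 70 mm high: top plate (z 62-70 mm) on four thin posts. Origin: centre of its underside, z up. Round 34 mm through hole in the middle of the plate; the driver's guard rests on the plate around it, which puts the driver's origin 15 mm above the stand's; any yaw of the driver will do.
- slot (a point): Axis of the shut-off screw at its head's top face, 64 mm above the table; turns with it; x along the slot, z up. Steel head 40 mm across, near one end of a fixed aluminium block 80x210x50 mm (others there: hexagon, 22 mm slotted). Slot right across the head, 8 mm wide, 12 deep, lips flaring to 16 mm in the top 4 mm; the blade has about 16 deg of play each way in it.
- shutoff (a joint): Angle of the shut-off screw in rad, growing clockwise seen from above. Starts partly open, 0.35 to 0.75; fully closed against a rigid stop at 1.57. Turns about a fixed vertical axis without rising or sinking, stays where it is left, and takes about 0.08 N m to turn.
Mind the look-alikes: they are no part of the job. What is shaped like the stand but blue or red is not meant.

How it is judged (in metres and radians):
On the way, in this order (a step that is already met when the one before it is completed fails the run):
1. the driver's blade is seated in the slot of the shut-off screw: its bottom edge at least 4 mm below the top of the head and within 12 mm of the axis (z of driver in the frame of slot below -0.004 m and horizontal distance between driver and slot below 0.012 m), for 0.2 s.
2. with the blade still seated so, the screw is turned clockwise to 1.31 rad or more (within 15 degrees of its stop) (all of step 1 and value of joint shutoff above 1.31 rad), for 0.2 s.
At the end, for the whole second after the job is handed in: The shut-off screw stands at 1.31 rad or more (within 15 degrees of its closed stop), and the driver is at rest in its own stand, guard down on the top plate (blade edge no more than 21 mm above the stand's underside), within 18 mm of the stand's centre and within 0.2 rad of upright (value of joint shutoff above 1.31 rad and horizontal distance between driver and stand below 0.018 m and z of driver in the frame of stand below 0.021 m and angle between driver's own z axis and vertical below 0.2 rad and linear speed of driver below 0.02 m/s); the robot touches nothing.
It also fails if it takes over 56 s, if anything falls off the work surface, if the arm or the gripper's body presses on something with over 40 N, if the wrist force passes 120 N, or if a joint passes its speed limit or range.

## Robot

A 6-joint arm with a two-finger parallel gripper is mounted at the origin on the work surface. World frame = base frame: x ahead of the robot, y to its left, z up, the work surface at z = 0. Lengths are in mm, angles in rad, forces in N, time in s.
With the tool pointing down it reaches from about 400 to 925 mm from the base axis. Payload 12.5 kg.
Tool frame: the origin (TCP) lies at the very end of the fingers, on their centre line; the grasp point (between the pads) lies 19 mm behind it; z points along the fingers, x is the direction in which the jaws open and shut, and the axes are right-handed (so a half turn about z gives the same grasp; the last joint's range is limited). The gripper opens to 95 mm and grips with 3 to 60 N. Pads are 20 mm wide; open, the fingers measure 119 mm over their backs; the gripper's body (75 mm by 180 mm) begins 59 mm behind the grasp point.
Start: joints at [-1.374, 0.491, 1.559, -0, 1.092, -0.106], TCP at [186.395, -596.579, 188.061] pointing down, gripper open.
Joint ranges: [-3.1, 3.1], [-0.84, 2.19], [0.05, 2.79], [-1.13, 4.28], [0.06, 2.93], [-2.69, 2.69]. Speed limits (rad/s): [2.22, 2.22, 2.79, 3.14, 3.14, 3.14].

## Interface

Orientations are given as [roll, pitch, yaw] about the fixed x, y, z axes, in that order (R = Rz(yaw) Ry(pitch) Rx(roll)).
In Python, from cell import env gives the robot as it stands.
- The arm moves only by the tool arm_command, never from a script. Its argument "motion" is one flat list of numbers, 7 for each row, row after row: the opening, from -1 (shut) to 1 (fully open), then the shift along the tool's x, y, z in mm, then the turn, a rotation vector about the tool's x, y, z in degrees. In form: [fingers, dx, dy, dz, rx, ry, rz, fingers, dx, dy, dz, rx, ry, rz, ...]. A call has 1 to 20 rows; each row is the pose to reach, as a shift and turn from the pose commanded when the call began, along the tool's axes at that moment; what a row does not reach only later rows make up. A row lasts 1/10 s, in which the tool goes at most 50 mm and 8.59 degrees, less where a joint would pass 70% of its speed; a pose out of reach is approached as far as the arm can. A call with a gripper value outside its range is refused whole. The fingers move at their own pace and stop on an object; the grip force is fixed at half the most. Time passes only in rows, so rows that repeat a pose let the fingers close. It gives the time, the measured TCP pose, the force and the opening at its end, in the units of the state.
- env.state(): the state, without advancing time (a new reading comes with each control period).
- env.read_camera(name): name is "scene" or "top" or "wrist"; returns (picture, depth): 420x560x3 uint8, red, green, blue; 420x560 float32, mm along the optical axis (not along the pixel's ray), 0 where there is no reading.
- env.calibration(name): a dict with "fx", "fy", "cx", "cy" (pixels), "cam_to_world" (4x4, takes a point from camera to world coordinates). Camera axes: x right, y down, z forward; pixel columns grow to the right and rows downward; lengths in mm; the calibration is good to about 2 mm. The wrist camera is an equidistant fisheye: a pixel r from the principal point sees the ray r / f radians off the axis. A picture is of the moment at which its call begins: read the wrist's pose just before it. calibration takes no time and is no camera call; for the wrist camera it gives the pose at the moment of the call.
- env.job_done(): hands the job in, once; it reports no verdict.
Trained networks look in the newest picture that a camera, given by its name, has taken for a name from the list of things; names that differ only in an ending like _2 or _b are one class to them, and where a whole thing is asked for, a point or a joint stands for the part that bears it (a point fixed in the world has none). Each returns a list of dicts, best first, with "confidence" (0 to 1); they miss things now and then, are a little off and sometimes report something else, mostly with a low value. They report only what shows in the picture. A call takes as long as a camera call. They do not tell look-alikes from the thing itself.
- env.recognise(camera, label): "location" ([column, row] in pixels, amid what is visible of it).
- env.silhouettes(camera, label): "region" (420x560 bool, what is visible of it) and "location" ([column, row] in pixels, amid what is visible of it).
- env.spot_point(camera, label): "location" ([column, row] in pixels: a listed point, or the origin of a listed thing).
The state is a dict: "t": time; "joints": joint angles; "qvel": joint speeds; "tau": joint torques, N m; "eef_pos": TCP position; "tcp_rot": TCP orientation; "ft_force": force on the tool from outside, world axes, zero at the start; "moment": the same for the moment, N m; "opening": opening from 0.0 (shut) to 1.0 (fully open).
Only numpy, scipy, OpenCV 4.12 (cv2) and the standard library are available. Lean on these libraries where they do the work, as an engineer would, in place of code of your own. Each camera call takes 0.05 s, during which the arm holds its last target.

## Working session

There is one attempt and no reset: what is moved stays moved. The work goes in short steps, Python scripts to look and compute and a tool call to move; the robot and the scene stay as the last step left them, time stands still between calls to the robot, and variables do not carry over. Pictures are saved under pics/ and viewed, and the job is handed in when it is done.

Besides the shell and the picture viewer there is one more tool, called after "Emit:" by a JSON object that holds its "fn" and its "kwargs". arm_command: Moves the arm, as the interface text tells. Its arguments: {"type":"object","properties":{"motion":{"type":"array","items":{"type":"number"}}},"required":["motion"]}

```bash
ls; mkdir -p pics; python3 - <<'E'
from cell import env
import cv2
print(env.state())
for c in("scene","top"):
    p,d=env.read_camera(c); cv2.imwrite(f"pics/{c}0.png",p[:,:,::-1])
    k=env.calibration(c); print(c,k)
    for l in("driver","stand","slot"):
        try:
            for r in env.spot_point(c,l): print(c,l,r)
        except Exception as e: print(e)
E
```

```text
pics
{'t': 0.0, 'joints': array([-1.37357518e+00,  4.91549042e-01,  1.55946792e+00, -1.18391427e-05,
        1.09169826e+00, -1.05603540e-01]), 'qvel': array([ 0.00076619,  0.00240104,  0.00091308,  0.00116435,  0.00067889,
       -0.00011801]), 'tau': array([-8.60015080e-04, -6.12648368e+01, -2.58179516e+01,  6.91810017e-02,
        4.81974764e-02, -1.21988423e-04]), 'eef_pos': array([ 186.34677968, -596.2769994 ,  187.4619425 ]), 'tcp_rot': array([-3.14148477e+00,  1.11741172e-03, -1.26796612e+00]), 'ft_force': array([-1.37319791, -0.36367339,  0.42678691]), 'moment': array([-0.01461841,  0.01311997, -0.01038608]), 'opening': 0.9987265406666205}
scene {'fx': 486.48122196156066, 'fy': 486.48122196156066, 'cx': 289.6363695811525, 'cy': 193.82178687084848, 'cam_to_world': array([[-6.13386126e-01,  6.87887520e-01, -3.88031210e-01,
         8.35777473e+02],
       [ 7.89686191e-01,  5.41882430e-01, -2.87678903e-01,
         1.58379019e+02],
       [ 1.23765677e-02, -4.82881136e-01, -8.75598440e-01,
         9.08679382e+02],
       [ 0.00000000e+00,  0.00000000e+00,  0.00000000e+00,
    
[... 507 characters left out ...]
rld': array([[ 2.02712154e-02, -9.92955107e-01,  1.16744310e-01,
         3.65713900e+02],
       [-9.99780701e-01, -2.07461477e-02, -2.85430053e-03,
        -9.82107591e+01],
       [ 5.25618699e-03, -1.16660848e-01, -9.93157902e-01,
         9.03254336e+02],
       [ 0.00000000e+00,  0.00000000e+00,  0.00000000e+00,
         1.00000000e+00]])}
top driver {'location': [284.6, 189.1], 'confidence': 0.94}
top stand {'location': [286.8, 250.9], 'confidence': 0.97}
top stand {'location': [285.2, 188.6], 'confidence': 0.9}
top stand {'location': [352.8, 307.4], 'confidence': 0.88}
top stand {'location': [428.0, 195.4], 'confidence': 0.73}
top slot {'location': [182.1, 141.3], 'confidence': 0.77}
```

View pics/scene0.png

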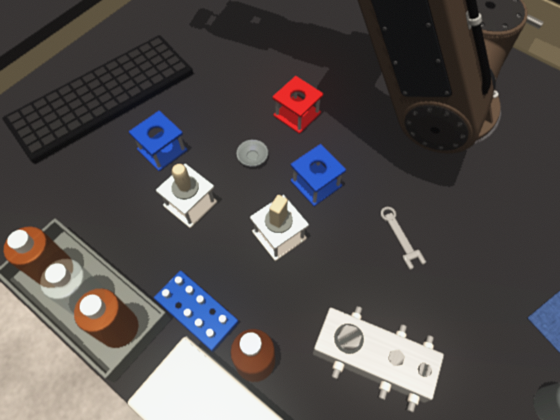

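View pics/top0.png

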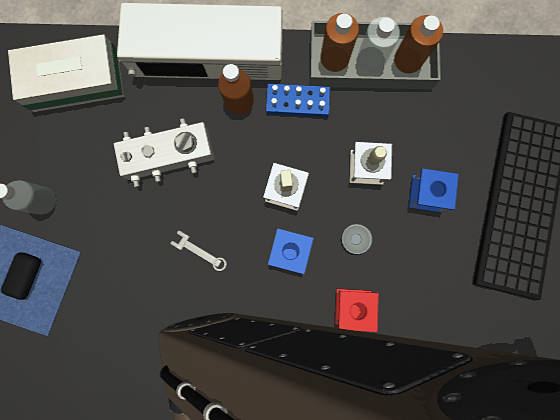

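Both views show the flat driver at top (285,182) / scene (279,208). The large slotted screw is at top (185,141) / scene (348,338). Next I'll measure them.

```bash
cat > h.py <<'E'
import numpy as np, cv2
from cell import env
def cloud(cam,d,k=None):
    k=k or env.calibration(cam); v,u=np.mgrid[0:420,0:560]
    x=(u-k['cx'])/k['fx']*d; y=(v-k['cy'])/k['fy']*d
    P=np.stack([x,y,d],-1)@k['cam_to_world'][:3,:3].T+k['cam_to_world'][:3,3]
    P[d<=0]=np.nan
    return P
def atz(cam,uv,z):
    k=env.calibration(cam); M=k['cam_to_world']
    r=M[:3,:3]@np.array([(uv[0]-k['cx'])/k['fx'],(uv[1]-k['cy'])/k['fy'],1]); o=M[:3,3]
    return (o+r*(z-o[2])/r[2])[:2]
E
python3 - <<'E'
from h import *
for c,cd,cs in(("scene",(279,208),(348,338)),("top",(285,182),(185,141))):
    p,d=env.read_camera(c); P=cloud(c,d)
    for n,(u,v) in(("d",cd),("s",cs)):
        cr=p[v-45:v+45,u-60:u+60]; cv2.imwrite(f"pics/{c}_{n}.png",cv2.resize(cr,None,fx=6,fy=6,interpolation=cv2.INTER_CUBIC)[:,:,::-1])
    u,v=cd; Q=P[v-40:v+40,u-40:u+40].reshape(-1,3)
    for lo,hi in((130,150),(66,73),(74,84)):
        q=Q[(Q[:,2]>lo)&(Q[:,2]<hi)]
        if len(q)<4: print(c,lo,len(q));continue
        r=cv2.minAreaRect(q[:,:2].astype(np.float32)); print(c,lo,len(q),q.mean(0),r, np.median(q[:,2]))
    u,v=cs; Q=P[v-45:v+45,u-75:u+60].reshape(-1,3)
    for lo,hi in((60,68),(45,55)):
        q=Q[(Q[:,2]>lo)&(Q[:,2]<hi)]; print(c,lo,len(q),q.mean(0),cv2.minAreaRect(q[:,:2].astype(np.float32)))
    for uvz in (cs,): print(c,"slot",atz(c,cs,64))
for c,u in(("top",(182.1,141.3)),("scene",(348.4,338.4))): print(atz(c,u,64))
E
```

```text
scene 130 240 [524.89048592 -97.34208404 139.64517938] ((523.6763305664062, -98.22077941894531), (33.93498229980469, 22.271326065063477), 9.855480194091797) 140.3029127461424
scene 66 1161 [500.583855   -96.60251195  69.75495832] ((481.409423828125, -99.71775817871094), (180.3716583251953, 96.86127471923828), 1.3145500421524048) 69.79611554339294
scene 74 272 [528.68965648 -92.12962107  76.47293725] ((526.679443359375, -92.87469482421875), (57.56571960449219, 60.48493194580078), 24.898319244384766) 76.10548074280655
scene 60 367 [614.97209894 144.91878323  62.85862861] ((638.7453002929688, 122.93488311767578), (62.25718688964844, 218.74395751953125), 36.280914306640625)
scene 45 3697 [613.05991459 159.76694698  49.63021653] ((626.32861328125, 126.04203033447266), (110.4280014038086, 226.34994506835938), 28.68016242980957)
scene slot [621.74729213 131.52296426]
top 130 185 [522.90200197 -98.72671939 139.16192549] ((523.9072265625, -98.72042846679688), (34.05154037475586, 21.879501342773438), 8.68985366821289) 139.40032468982167
top 66 840 [520.76383914 -97.92706026  69.04565273] ((523.1183471679688, -98.14683532714844), (80.04637908935547, 79.99093627929688), 74.95966339111328) 68.94528121797464
top 74 182 [518.3314132  -98.09064977  75.7137826 ] ((521.9150390625, -98.71827697753906), (46.81410598754883, 50.085594177246094), 1.4959008693695068) 75.39913318845817
top 60 217 [629.55989867 123.7230961   62.70004127] ((638.5474243164062, 120.20721435546875), (61.17071533203125, 284.67718505859375), 33.09999084472656)
top 45 2796 [603.78954516 183.40804736  48.84736434] ((625.2216796875, 137.38232421875), (111.02285766601562, 321.98455810546875), 24.7484130859375)
top slot [617.89613393 127.46979102]
[617.06696286 133.89233112]
[621.8795069  132.44197184]
```

View pics/top_s.png

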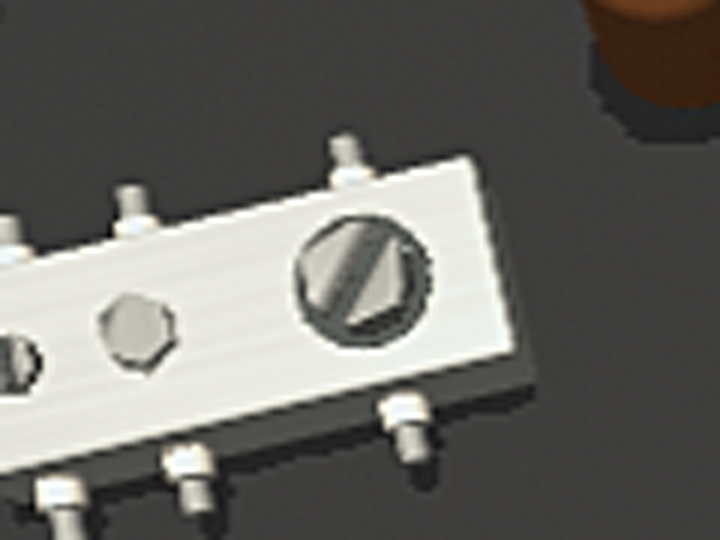

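View pics/scene_s.png

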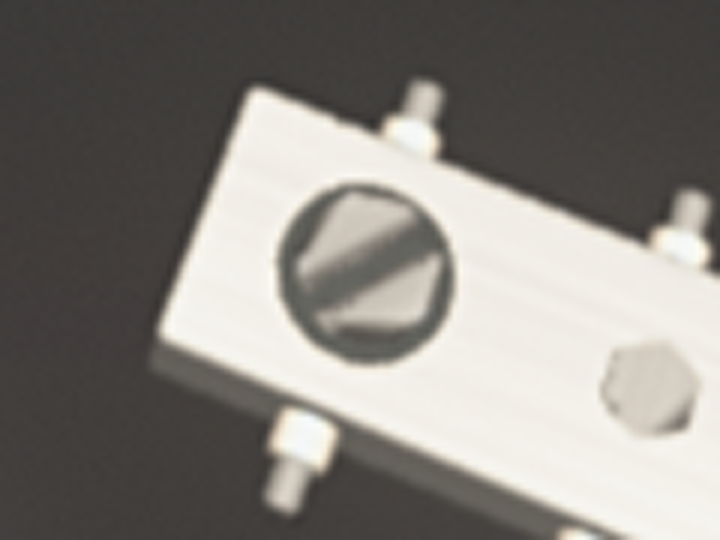

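View pics/top_d.png

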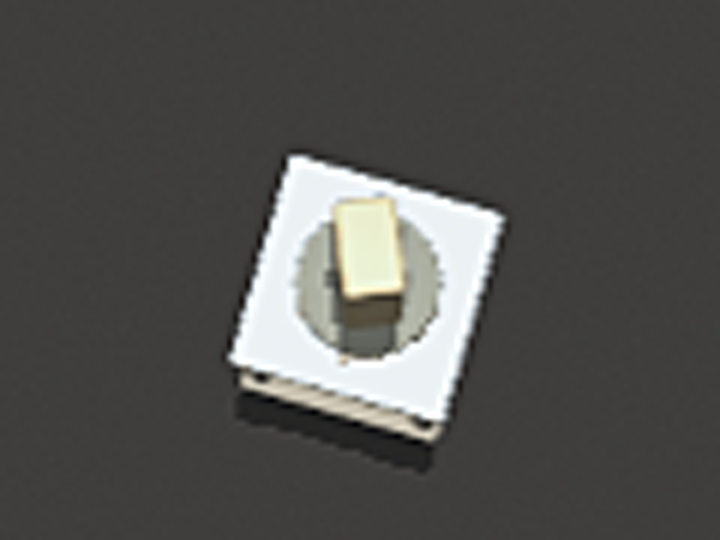

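```bash
cat >> h.py <<'E'
from scipy.spatial.transform import Rotation as R
def go(p,yaw):
    "shift/turn in the tool frame to a tool-down pose (yaw deg)"
    s=env.state(); A=R.from_euler('xyz',s['tcp_rot']); B=R.from_euler('xyz',[np.pi,0,np.radians(yaw)])
    print('t',s['t'],'pos',s['eef_pos'].round(1),'rot',np.degrees(s['tcp_rot']).round(2),'F',s['ft_force'].round(1),'M',s['moment'].round(2),'op',round(s['opening'],3))
    print('shift',A.inv().apply(np.array(p)-s['eef_pos']).round(1),'turn',np.degrees((A.inv()*B).as_rotvec()).round(1))
E
python3 -c "
from h import *
go([600,125,250],63)"
```

```text
t 0.5 pos [ 186.4 -596.6  188. ] rot [180.    -0.   -72.65] F [-0.5  0.1 -0.1] M [ 0.01 -0.    0.05] op 1.003
shift [-565.4 -610.   -62. ] turn [   0.    -0.  -135.7]
```

Emit:
{"fn": "arm_command", "kwargs": {"motion": [1, -565, -610, -62, 0, 0, -135, 1, -565, -610, -62, 0, 0, -135, 1, -565, -610, -62, 0, 0, -135, 1, -565, -610, -62, 0, 0, -135, 1, -565, -610, -62, 0, 0, -135, 1, -565, -610, -62, 0, 0, -135, 1, -565, -610, -62, 0, 0, -135, 1, -565, -610, -62, 0, 0, -135, 1, -565, -610, -62, 0, 0, -135, 1, -565, -610, -62, 0, 0, -135, 1, -565, -610, -62, 0, 0, -135, 1, -565, -610, -62, 0, 0, -135, 1, -565, -610, -62, 0, 0, -135, 1, -565, -610, -62, 0, 0, -135, 1, -565, -610, -62, 0, 0, -135, 1, -565, -610, -62, 0, 0, -135, 1, -565, -610, -62, 0, 0, -135, 1, -565, -610, -62, 0, 0, -135, 1, -565, -610, -62, 0, 0, -135, 1, -565, -610, -62, 0, 0, -135]}}

```text
t: 2.5
eef_pos: [599.7, 123.9, 249.9]
tcp_rot: [-3.141, 0.0, 1.088]
ft_force: [-0.3, -0.2, 0.5]
opening: 0.999
```

```bash
python3 - <<'E'
from h import *
k=env.calibration("wrist"); p,d=env.read_camera("wrist"); cv2.imwrite("pics/w1.png",p[:,:,::-1]); print(k)
print(env.spot_point("wrist","slot"),d[d>0].min())
go([600,125,250],63)
np.savez("w1.npz",p=p,d=d,**k)
E
```

```text
{'fx': 325.19226210127806, 'fy': 325.19226210127806, 'cx': 279.3382900485175, 'cy': 208.30589749353635, 'cam_to_world': array([[ 4.63743943e-01,  8.54626517e-01,  2.33570272e-01,
         5.33570914e+02],
       [ 8.85968761e-01, -4.47054038e-01, -1.23296563e-01,
         1.58522131e+02],
       [-9.53979318e-04,  2.64113999e-01, -9.64490998e-01,
         4.46099009e+02],
       [ 0.00000000e+00,  0.00000000e+00,  0.00000000e+00,
         1.00000000e+00]])}
[{'location': [293.2, 191.1], 'confidence': 0.87}] 50.000214
t 2.6 pos [599.9 123.6 250.2] rot [179.99   0.    62.27] F [0.3 0.6 0.3] M [ 0.03 -0.14  0.03] op 1.0
shift [ 1.3 -0.5  0.2] turn [ 0.   0.  -0.7]
```

View pics/w1.png

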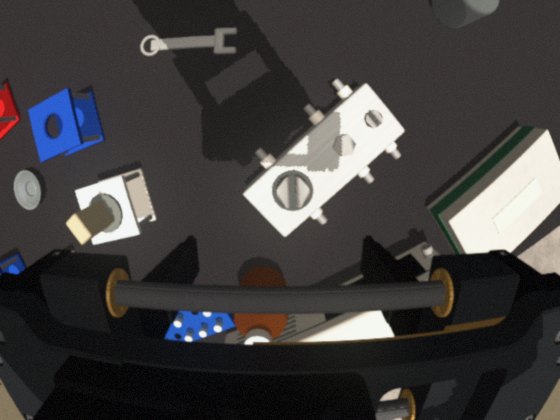

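```bash
cat >> h.py <<'E'
def rect(cam,p,k,c,z,half=30,s=10):
    n=int(2*half*s); g=(np.arange(n)+.5)/s-half
    X,Y=np.meshgrid(c[0]+g,c[1]-g)   # image: right=+x, up=+y
    W=np.stack([X,Y,np.full_like(X,z)],-1)
    M=k['cam_to_world']; C=(W-M[:3,3])@M[:3,:3]
    if cam=='wrist':
        rr=np.hypot(C[...,0],C[...,1]); th=np.arctan2(rr,C[...,2]); f=th/np.maximum(rr,1e-9)
        u=k['cx']+k['fx']*C[...,0]*f; v=k['cy']+k['fy']*C[...,1]*f
    else:
        u=k['cx']+k['fx']*C[...,0]/C[...,2]; v=k['cy']+k['fy']*C[...,1]/C[...,2]
    return cv2.remap(p,u.astype(np.float32),v.astype(np.float32),cv2.INTER_CUBIC)
E
python3 - <<'E'
from h import *
c=(619,130)
w=np.load("w1.npz"); ims=[rect('wrist',w['p'],w,c,64,s=5)]
for n in("top","scene"):
    p=cv2.imread(f"pics/{n}0.png")[:,:,::-1].copy(); ims.append(rect(n,p,env.calibration(n),c,64,s=5))
o=np.hstack([cv2.resize(i,(260,260)) for i in ims])
cv2.imwrite("pics/rect1.png",o[:,:,::-1])
# bottle heights from top
p,d=env.read_camera("top"); P=cloud("top",d); q=P[60:115,215:255].reshape(-1,3); print(q[q[:,2]>60].mean(0),np.nanmax(q[:,2]))
E
```

```text
[744.26975456  16.46722972 104.01634065] 152.20840149150592
```

View pics/rect1.png

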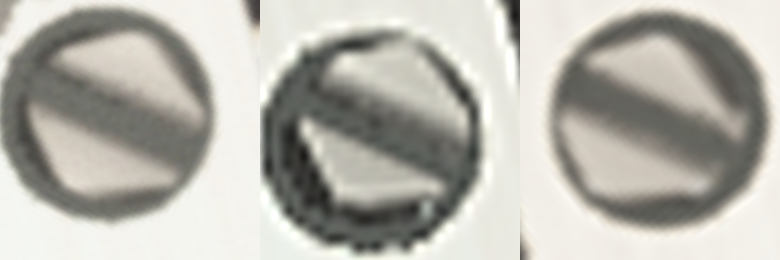

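```bash
python3 - <<'E'
from h import *
c=(617.7,132)
w=np.load("w1.npz"); ims={'wrist':rect('wrist',w['p'],w,c,64)}
for n in("top","scene"):
    p=cv2.imread(f"pics/{n}0.png")[:,:,::-1].copy(); ims[n]=rect(n,p,env.calibration(n),c,64)
for n,i in ims.items():
    g=cv2.cvtColor(i,cv2.COLOR_RGB2GRAY).astype(np.float32)
    best=[]
    for a in np.arange(-40,-5,.5):
        M=cv2.getRotationMatrix2D((300,300),-a,1)  # rotate so slot horizontal
        r=cv2.warpAffine(g,M,(600,600)); pr=cv2.GaussianBlur(r[190:410,180:420].mean(1,keepdims=True),(1,11),0).ravel()
        best.append((np.abs(np.gradient(pr)**2).sum(),a,pr))
    s,a,pr=max(best,key=lambda x:x[0]); gr=np.gradient(pr)
    print(n,a,'edges mm (+ = up)',(110-np.argmin(gr))/10,(110-np.argmax(gr))/10, pr[::10].round().astype(int))
E
```

```text
wrist -24.0 edges mm (+ = up) 6.7 -6.0 [206 205 199 186 167 148 130 116 109 110 112 112 111 112 113 121 138 160
 181 194 199 201]
top -24.5 edges mm (+ = up) 4.9 -7.1 [202 205 208 205 194 177 155 133 115 104  94  87  87  90  92  89  87 100
 131 163 181 188]
scene -24.0 edges mm (+ = up) 6.2 -5.9 [198 198 194 184 165 140 118 104  99  99  99 100 103 110 120 131 145 164
 181 193 199 200]
```

```bash
python3 -c "
from h import *
go([523.8,-98.5,190],99)"
```

```text
t 2.65 pos [599.9 123.6 250.3] rot [179.98  -0.    62.27] F [0.  0.  0.1] M [ 0.1  -0.16  0.01] op 1.001
shift [-232.    35.9   60.3] turn [  0.    0.  -36.7]
```

Emit:
{"fn": "arm_command", "kwargs": {"motion": [1, -232, 36, 60, 0, 0, -36.7, 1, -232, 36, 60, 0, 0, -36.7, 1, -232, 36, 60, 0, 0, -36.7, 1, -232, 36, 60, 0, 0, -36.7, 1, -232, 36, 60, 0, 0, -36.7, 1, -232, 36, 60, 0, 0, -36.7, 1, -232, 36, 60, 0, 0, -36.7]}}

```text
t: 3.35
eef_pos: [523.9, -99.0, 190.2]
tcp_rot: [3.142, -0.0, 1.725]
ft_force: [0.5, -0.3, 0.4]
opening: 1.002
```

```bash
python3 - <<'E'
from h import *
k=env.calibration("wrist"); p,d=env.read_camera("wrist"); cv2.imwrite("pics/w2.png",p[:,:,::-1])
go([523.8,-98.5,92],99)
o=np.hstack([cv2.resize(rect('wrist',p,k,(523.8,-98.5),141,s=5),(300,300)),cv2.resize(rect('wrist',p,k,(523.4,-98.2),70,half=50,s=5),(300,300))])
for x in(150,450): cv2.drawMarker(o,(x,150),(255,0,0),cv2.MARKER_CROSS,10)
cv2.imwrite("pics/rect2.png",o[:,:,::-1])
E
```

```text
t 3.4 pos [524.4 -98.  190.4] rot [1.7997e+02 1.0000e-02 9.8910e+01] F [-0.  -0.2 -0.1] M [ 0.1  -0.16  0.01] op 1.001
shift [-0.4 -0.7 98.4] turn [ 0.   0.  -0.1]
```

View pics/rect2.png

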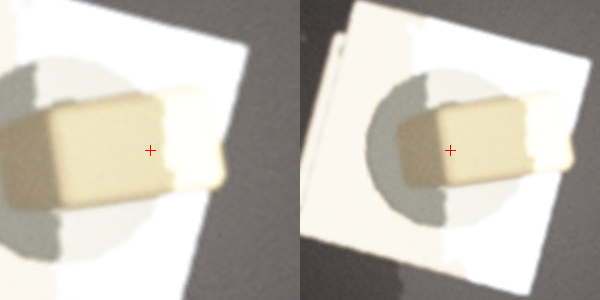

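View pics/w2.png

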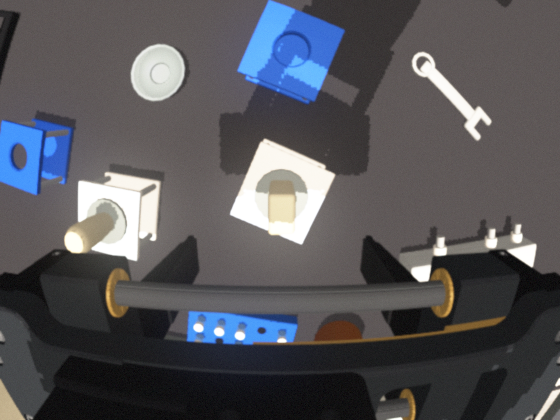

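Emit:
{"fn": "arm_command", "kwargs": {"motion": [1, 0, -1, 40, 0, 0, 0, 1, 0, -1, 80, 0, 0, 0, 1, 0, -1, 98, 0, 0, 0, 1, 0, -1, 98, 0, 0, 0, -1, 0, -1, 98, 0, 0, 0, -1, 0, -1, 98, 0, 0, 0, -1, 0, -1, 98, 0, 0, 0, -1, 0, -1, 98, 0, 0, 0, -1, 0, -1, 98, 0, 0, 0, -1, 0, -1, 98, 0, 0, 0, -1, 0, -1, 98, 0, 0, 0, -1, 0, -1, 98, 0, 0, 0, -1, 0, -1, 98, 0, 0, 0, -1, 0, -1, 98, 0, 0, 0]}}

```text
t: 4.8
eef_pos: [523.4, -97.7, 92.0]
tcp_rot: [-3.142, 0.0, 1.729]
ft_force: [-0.5, 0.4, -1.4]
opening: 0.232
```

```bash
python3 - <<'E'
from h import *
go([523.8,-98.5,200],99)
E
```

```text
t 4.8 pos [523.4 -97.7  92. ] rot [-179.99    0.     99.05] F [-0.5  0.4 -1.4] M [ 0.12 -0.21 -0.01] op 0.232
shift [  -0.8    0.3 -108. ] turn [-0.  0.  0.]
```

Emit:
{"fn": "arm_command", "kwargs": {"motion": [-1, 0, 0, -30, 0, 0, 0, -1, 0, 0, -70, 0, 0, 0, -1, 0, 0, -110, 0, 0, 0, -1, 0, 0, -110, 0, 0, 0]}}

```text
t: 5.2
eef_pos: [525.3, -98.3, 206.6]
tcp_rot: [3.135, 0.004, 1.729]
ft_force: [-0.1, -0.6, -1.3]
opening: 0.232
```

```bash
python3 - <<'E'
from h import *
go([617.8,132,170],66)
E
```

```text
t 5.2 pos [525.3 -98.3 206.6] rot [179.6    0.21  99.05] F [-0.1 -0.6 -1.3] M [ 0.09 -0.16  0.03] op 0.232
shift [213.  127.4  36.8] turn [ 0.4  0.1 33.1]
```

Emit:
{"fn": "arm_command", "kwargs": {"motion": [-1, 212, 129, 0, 0, 0, 33, -1, 212, 129, 0, 0, 0, 33, -1, 212, 129, 10, 0, 0, 33, -1, 212, 129, 20, 0, 0, 33, -1, 212, 129, 32, 0, 0, 33, -1, 212, 129, 32, 0, 0, 33, -1, 212, 129, 32, 0, 0, 33, -1, 212, 129, 32, 0, 0, 33]}}

```text
t: 6.0
eef_pos: [617.0, 131.4, 169.4]
tcp_rot: [-3.141, 0.001, 1.153]
ft_force: [0.1, -1.4, -1.4]
opening: 0.23
```

```bash
python3 - <<'E'
from h import *
go([617.8,132,170],66)
for c in("scene","top","wrist"):
    p,d=env.read_camera(c); k=env.calibration(c); cv2.imwrite(f"pics/{c}3.png",p[:,:,::-1])
    u,v=(348,310)if c=="scene" else (188,135)
    if c!="wrist":
        cv2.imwrite(f"pics/{c}3c.png",cv2.resize(p[v-60:v+60,u-75:u+75],None,fx=5,fy=5,interpolation=cv2.INTER_CUBIC)[:,:,::-1])
    print(c,env.spot_point(c,"driver"),env.spot_point(c,"slot"))
go([617.8,132,170],66)
E
```

```text
t 6.0 pos [617.  131.4 169.4] rot [-1.7995e+02  5.0000e-02  6.6090e+01] F [ 0.1 -1.4 -1.4] M [ 0.04 -0.18  0.04] op 0.23
shift [ 0.9  0.5 -0.6] turn [-0.1  0.1  0.1]
scene [{'location': [352.4, 331.7], 'confidence': 0.72}] [{'location': [350.6, 337.5], 'confidence': 0.56}]
top [{'location': [181.9, 137.2], 'confidence': 0.73}] [{'location': [183.8, 145.1], 'confidence': 0.59}]
wrist [{'location': [279.5, 206.4], 'confidence': 0.9}] [{'location': [280.3, 196.2], 'confidence': 0.8}]
t 6.45 pos [617.5 131.5 170.3] rot [ 1.7998e+02 -1.0000e-02  6.6020e+01] F [-0.3  0.7 -1.6] M [ 0.1  -0.17  0.  ] op 0.231
shift [0.6 0.1 0.3] turn [ 0. -0.  0.]
```

View pics/scene3c.png

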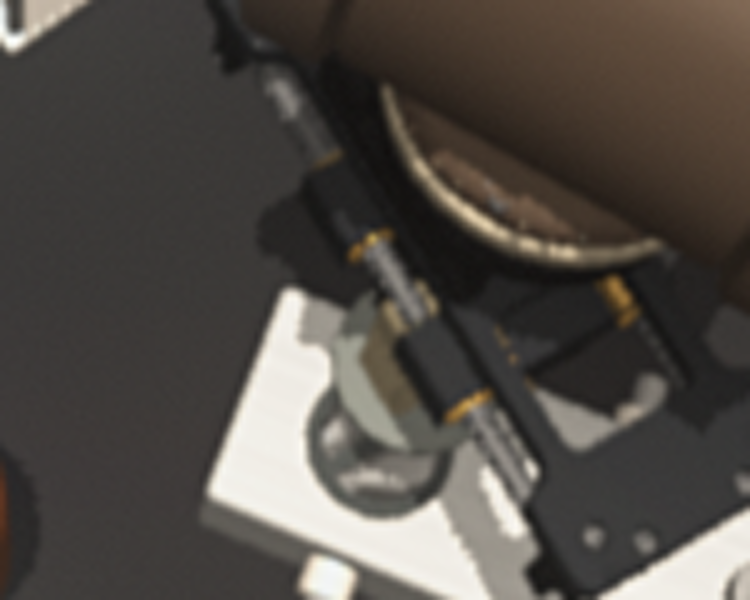

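View pics/wrist3.png

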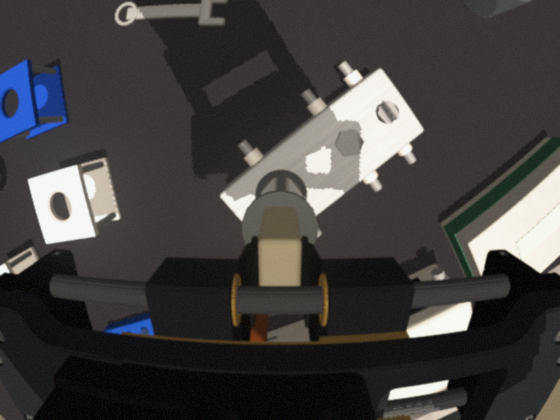

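View pics/top3c.png

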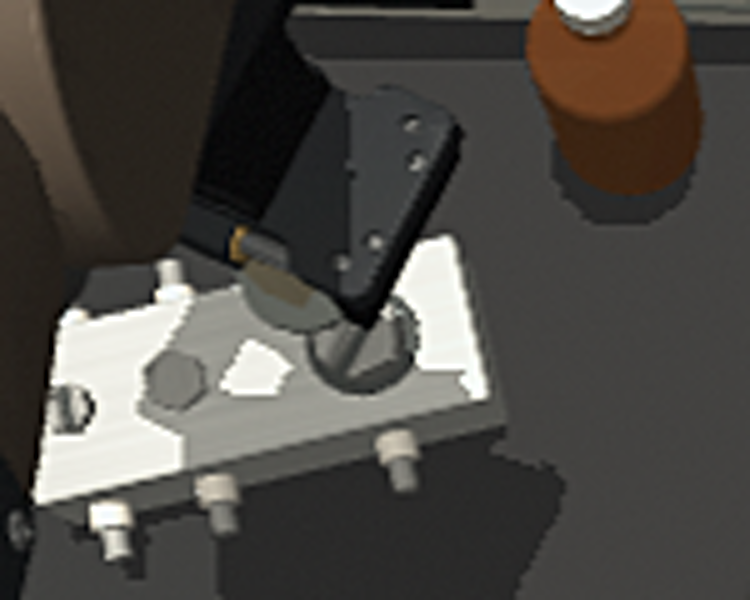

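```bash
python3 - <<'E'
from h import *
def proj(k,W):
    M=k['cam_to_world']; C=(np.array(W)-M[:3,3])@M[:3,:3]; r=np.hypot(C[0],C[1]); f=np.arctan2(r,C[2])/r
    return k['cx']+k['fx']*C[0]*f,k['cy']+k['fy']*C[1]*f
k=env.calibration("wrist"); p,d=env.read_camera("wrist")
print('blade exp',proj(k,(617.5,131.5,93)),'slot exp',proj(k,(617.8,132,64)))
o=p.copy()
a=np.radians(-24)
for z,rad in((154,27),(50,24)):
    for t in np.linspace(0,2*np.pi,72):
        c=(617.5,131.5) if z==154 else (617.8,132)
        u,v=proj(k,(c[0]+rad*np.cos(t),c[1]+rad*np.sin(t),z)); cv2.circle(o,(int(round(u)),int(round(v))),0,(255,0,0) if z==154 else (0,255,0),-1)
cv2.imwrite("pics/w4.png",cv2.resize(o[120:300,180:380],None,fx=4,fy=4,interpolation=cv2.INTER_NEAREST)[:600,:,::-1])
E
```

```text
blade exp (np.float64(279.60497459916013), np.float64(208.06668484691733)) slot exp (np.float64(280.19843937813704), np.float64(200.14761963238848))
```

View pics/w4.png

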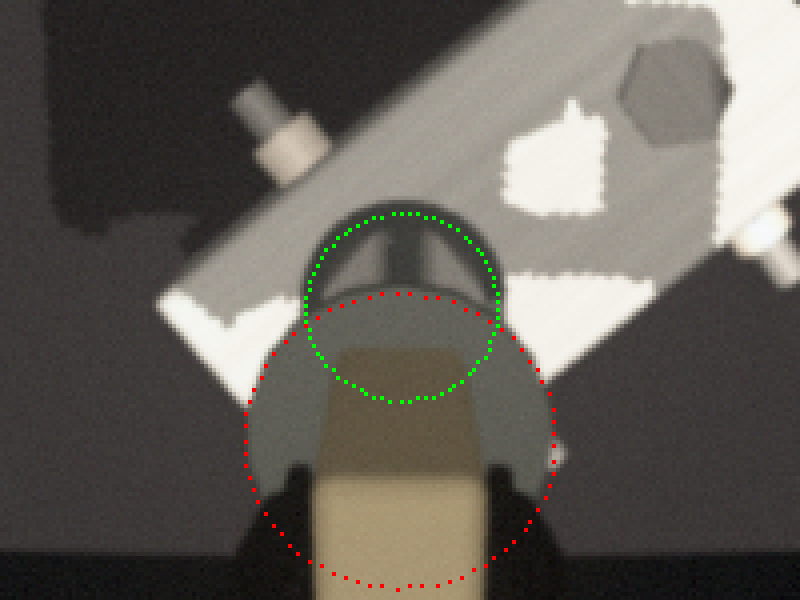

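Emit:
{"fn": "arm_command", "kwargs": {"motion": [-1, 0, -1.5, 10, 0, 0, 0, -1, 0, -1.5, 20, 0, 0, 0, -1, 0, -1.5, 26, 0, 0, 0, -1, 0, -1.5, 30, 0, 0, 0, -1, 0, -1.5, 33, 0, 0, 0, -1, 0, -1.5, 33, 0, 0, 0, -1, 0, -1.5, 33, 0, 0, 0]}}

```text
t: 7.2
eef_pos: [616.2, 132.5, 137.2]
tcp_rot: [3.141, -0.0, 1.153]
ft_force: [0.5, -0.6, -0.2]
opening: 0.231
```

```bash
python3 - <<'E'
from h import *
go([617.8,132,131],66)
E
```

```text
t 7.2 pos [616.2 132.5 137.2] rot [179.98  -0.    66.05] F [ 0.5 -0.6 -0.2] M [ 0.05 -0.18  0.01] op 0.231
shift [0.2 1.7 6.2] turn [ 0. -0.  0.]
```

Emit:
{"fn": "arm_command", "kwargs": {"motion": [-1, 0, 0, 3, 0, 0, 0, -1, 0, 0, 5, 0, 0, 0, -1, 0, 0, 6, 0, 0, 0, -1, 0, 0, 6, 0, 0, 0, -1, 0, 0, 6, 0, 0, 0, -1, 0, 0, 6, 0, 0, 0]}}

```text
t: 7.8
eef_pos: [616.1, 132.5, 131.1]
tcp_rot: [3.141, 0.0, 1.153]
ft_force: [-0.5, 0.3, -1.4]
opening: 0.234
```

```bash
python3 - <<'E'
from h import *
go([617.8,132,131],66)
for c in("top","wrist"):
    p,d=env.read_camera(c); cv2.imwrite(f"pics/{c}5.png",p[:,:,::-1])
    if c=='wrist': cv2.imwrite("pics/w5c.png",cv2.resize(p[120:270,180:380],None,fx=4,fy=4)[:,:,::-1])
E
```

```text
t 7.8 pos [616.1 132.5 131.1] rot [179.99   0.    66.05] F [-0.5  0.3 -1.4] M [ 0.05 -0.12  0.05] op 0.234
shift [0.2 1.8 0.1] turn [0.  0.  0.1]
```

View pics/w5c.png

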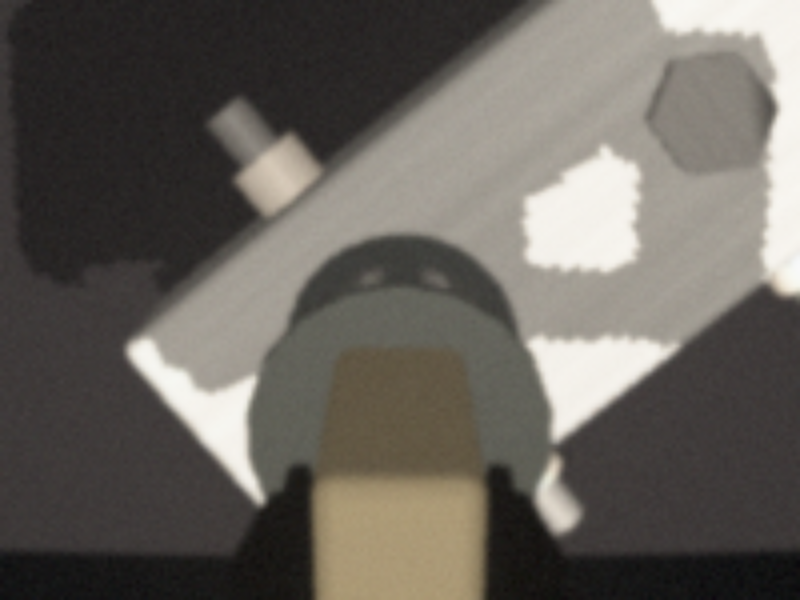

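Emit:
{"fn": "arm_command", "kwargs": {"motion": [-1, 0, 0, 0, 0, 0, 6, -1, 0, 0, 0, 0, 0, 12, -1, 0, 0, 0, 0, 0, 18, -1, 0, 0, 0, 0, 0, 24, -1, 0, 0, 0, 0, 0, 28, -1, 0, 0, 0, 0, 0, 32, -1, 0, 0, 0, 0, 0, 36, -1, 0, 0, 0, 0, 0, 40, -1, 0, 0, 0, 0, 0, 40, -1, 0, 0, 0, 0, 0, 40]}}

```text
t: 8.9
eef_pos: [616.2, 132.6, 131.1]
tcp_rot: [3.141, -0.0, 0.457]
ft_force: [1.0, 0.9, -1.1]
opening: 0.23
```

```bash
python3 - <<'E'
from h import *
go([616.1,132.5,131],26)
p,d=env.read_camera("wrist"); cv2.imwrite("pics/w6c.png",cv2.resize(p[120:270,180:380],None,fx=4,fy=4)[:,:,::-1])
E
```

```text
t 8.9 pos [616.2 132.6 131.1] rot [ 1.7999e+02 -2.0000e-02  2.6160e+01] F [ 1.   0.9 -1.1] M [ 0.19 -0.3   0.02] op 0.23
shift [-0.1  0.   0.1] turn [ 0.  -0.   0.2]
```

View pics/w6c.png

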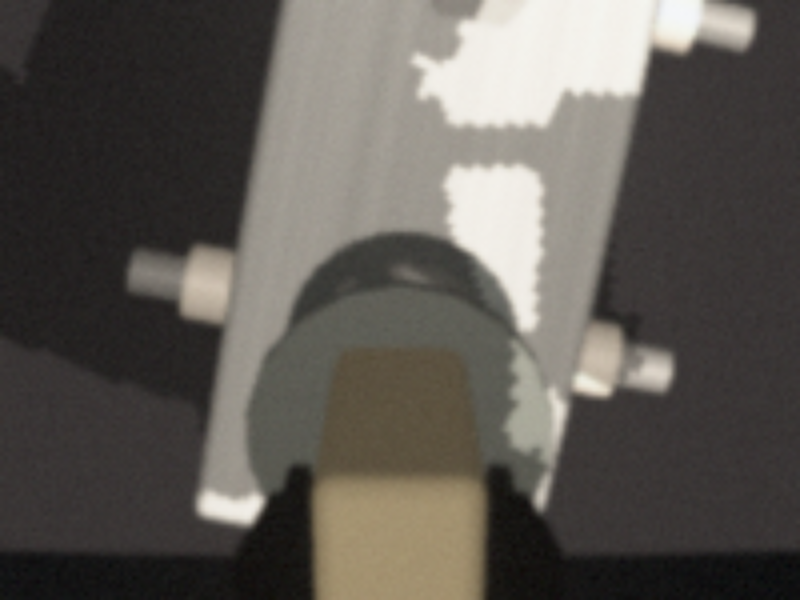

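Emit:
{"fn": "arm_command", "kwargs": {"motion": [-1, 0, 0, 0, 0, 0, 4, -1, 0, 0, 0, 0, 0, 8, -1, 0, 0, 0, 0, 0, 12, -1, 0, 0, 0, 0, 0, 16, -1, 0, 0, 0, 0, 0, 19, -1, 0, 0, 0, 0, 0, 21, -1, 0, 0, 0, 0, 0, 23, -1, 0, 0, 0, 0, 0, 23, -1, 0, 0, 0, 0, 0, 23]}}

```text
t: 9.85
eef_pos: [616.2, 132.6, 131.1]
tcp_rot: [-3.141, -0.0, 0.055]
ft_force: [0.7, 1.4, -1.0]
opening: 0.231
```

```bash
python3 - <<'E'
from h import *
go([616.1,132.5,131],3)
E
```

```text
t 9.85 pos [616.2 132.6 131.1] rot [-1.7999e+02 -2.0000e-02  3.1500e+00] F [ 0.7  1.4 -1. ] M [ 0.36 -0.32  0.04] op 0.231
shift [-0.1  0.1  0.1] turn [-0.  -0.   0.2]
```

Emit:
{"fn": "arm_command", "kwargs": {"motion": [-1, 0, 0, 0, 0, 0, 2, -1, 0, 0, 0, 0, 0, 4, -1, 0, 0, 0, 0, 0, 5, -1, 0, 0, 0, 0, 0, 5]}}

```text
t: 10.25
eef_pos: [616.2, 132.6, 131.0]
tcp_rot: [-3.142, -0.0, -0.033]
ft_force: [0.9, 1.8, -0.3]
opening: 0.229
```

```bash
python3 - <<'E'
from h import *
go([616.1,132.5,131],-2)
p,d=env.read_camera("wrist"); cv2.imwrite("pics/w7c.png",cv2.resize(p[120:270,180:380],None,fx=4,fy=4)[:,:,::-1])
p,d=env.read_camera("top");cv2.imwrite("pics/top7.png",cv2.resize(p[80:200,110:260],None,fx=5,fy=5,interpolation=cv2.INTER_CUBIC)[:,:,::-1])
E
```

```text
t 10.25 pos [616.2 132.6 131. ] rot [-1.80e+02 -1.00e-02 -1.91e+00] F [ 0.9  1.8 -0.3] M [ 0.56 -0.35  0.12] op 0.229
shift [-0.1  0.1  0. ] turn [-0.  -0.   0.1]
```

View pics/w7c.png

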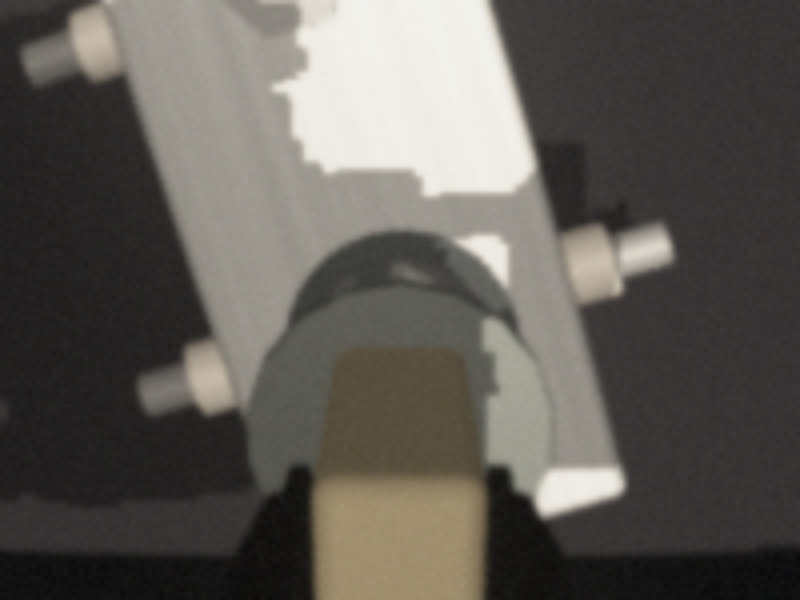

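View pics/top7.png

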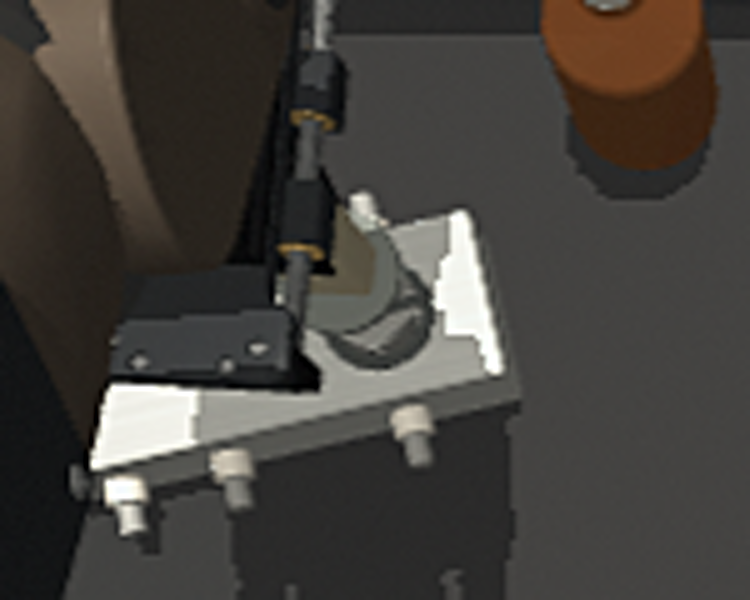

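Emit:
{"fn": "arm_command", "kwargs": {"motion": [-1, 0, 0, 0, 0, 0, 1.5, -1, 0, 0, 0, 0, 0, 3, -1, 0, 0, 0, 0, 0, 4, -1, 0, 0, 0, 0, 0, 4]}}

```text
t: 10.75
eef_pos: [616.2, 132.5, 131.1]
tcp_rot: [3.142, -0.0, -0.105]
ft_force: [1.1, 1.5, -1.0]
opening: 0.23
```

```bash
python3 - <<'E'
from h import *
go([616.1,132.5,131],-6)
E
```

```text
t 10.75 pos [616.2 132.5 131.1] rot [ 1.8e+02 -1.0e-02 -6.0e+00] F [ 1.1  1.5 -1. ] M [ 0.63 -0.4   0.08] op 0.23
shift [-0.1  0.   0.1] turn [ 0. -0.  0.]
```

Emit:
{"fn": "arm_command", "kwargs": {"motion": [-1, 0, 0, 0, 0, 0, 1.5, -1, 0, 0, 0, 0, 0, 3, -1, 0, 0, 0, 0, 0, 4, -1, 0, 0, 0, 0, 0, 4]}}

```text
t: 11.15
eef_pos: [616.1, 132.4, 131.0]
tcp_rot: [3.141, -0.0, -0.174]
ft_force: [2.1, 1.7, 0.4]
opening: 0.226
```

```bash
python3 - <<'E'
from h import *
go([616.1,132.5,131],-10)
E
```

```text
t 11.15 pos [616.1 132.4 131. ] rot [ 1.7999e+02 -1.0000e-02 -9.9900e+00] F [2.1 1.7 0.4] M [ 0.55 -0.4   0.25] op 0.226
shift [-0.1 -0.1  0. ] turn [ 0. -0.  0.]
```

Emit:
{"fn": "arm_command", "kwargs": {"motion": [-1, 0, 0, 0, 0, 0, 1, -1, 0, 0, 0, 0, 0, 2, -1, 0, 0, 0, 0, 0, 2, -1, 0, 0, 0, 0, 0, 2]}}

```text
t: 11.55
eef_pos: [616.1, 132.5, 131.0]
tcp_rot: [3.141, -0.0, -0.208]
ft_force: [2.1, 1.9, 0.3]
opening: 0.23
```

```bash
python3 - <<'E'
from h import *
go([616.1,132.5,131],-12)
E
```

```text
t 11.55 pos [616.1 132.5 131. ] rot [179.99  -0.   -11.94] F [2.1 1.9 0.3] M [ 0.48 -0.38  0.42] op 0.23
shift [ 0. -0.  0.] turn [ 0.  -0.   0.1]
```

The moment climbed from 0.08 to 0.42 N m over the last few degrees, so the screw is on its stop. I'll back off inside the play, then lift.

Emit:
{"fn": "arm_command", "kwargs": {"motion": [-1, 0, 0, 0, 0, 0, -6, -1, 0, 0, 0, 0, 0, -12, -1, 0, 0, 0, 0, 0, -14, -1, 0, 0, 0, 0, 0, -14, -1, 0, 0, -5, 0, 0, -14, -1, 0, 0, -12, 0, 0, -14, -1, 0, 0, -30, 0, 0, -14, -1, 0, 0, -60, 0, 0, -14, -1, 0, 0, -76, 0, 0, -14, -1, 0, 0, -76, 0, 0, -14, -1, 0, 0, -76, 0, 0, -14]}}

```text
t: 12.65
eef_pos: [615.7, 132.4, 206.8]
tcp_rot: [3.141, 0.0, 0.035]
ft_force: [-0.0, 0.0, -1.2]
opening: 0.228
```

```bash
python3 - <<'E'
from h import *
go([523.4,-97.7,206],99)
k=env.calibration("wrist"); p,d=env.read_camera("wrist"); cv2.imwrite("pics/w8.png",cv2.resize(p[80:270,180:380],None,fx=3,fy=3)[:,:,::-1])
E
```

```text
t 12.65 pos [615.7 132.4 206.8] rot [1.7999e+02 2.0000e-02 2.0300e+00] F [-0.   0.  -1.2] M [-0.   -0.07 -0.04] op 0.228
shift [-100.4  226.7    0.9] turn [ -0.   0. -97.]
```

View pics/w8.png

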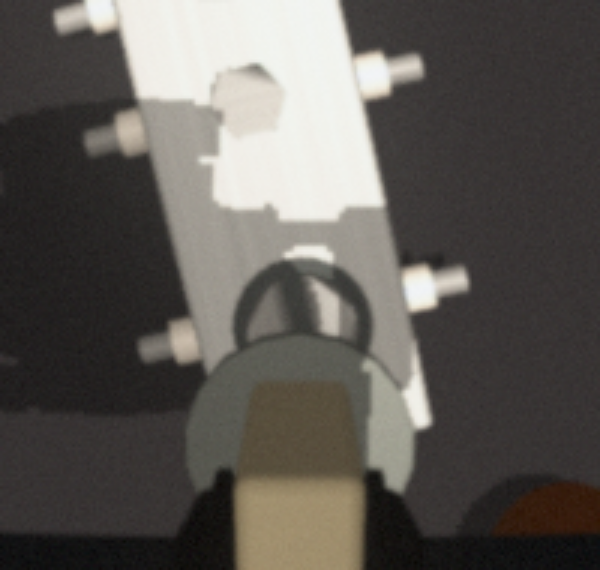

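Emit:
{"fn": "arm_command", "kwargs": {"motion": [-1, -100.4, 226.7, 0, 0, 0, -97, -1, -100.4, 226.7, 0, 0, 0, -97, -1, -100.4, 226.7, 0, 0, 0, -97, -1, -100.4, 226.7, 0, 0, 0, -97, -1, -100.4, 226.7, 0, 0, 0, -97, -1, -100.4, 226.7, 0, 0, 0, -97, -1, -100.4, 226.7, 0, 0, 0, -97, -1, -100.4, 226.7, 0, 0, 0, -97, -1, -100.4, 226.7, 0, 0, 0, -97, -1, -100.4, 226.7, 0, 0, 0, -97, -1, -100.4, 226.7, 0, 0, 0, -97, -1, -100.4, 226.7, 0, 0, 0, -97, -1, -100.4, 226.7, 0, 0, 0, -97, -1, -100.4, 226.7, 0, 0, 0, -97, -1, -100.4, 226.7, 0, 0, 0, -97]}}

```text
t: 14.2
eef_pos: [523.7, -97.6, 206.6]
tcp_rot: [-3.141, -0.0, 1.727]
ft_force: [-0.5, -0.4, -0.8]
opening: 0.228
```

```bash
python3 - <<'E'
from h import *
go([523.4,-97.7,92],99)
c=(617.8,132)
for n in("top","scene"):
    p,d=env.read_camera(n); cv2.imwrite(f"pics/{n}9.png",p[:,:,::-1]); o=rect(n,p,env.calibration(n),c,64); cv2.imwrite(f"pics/{n}9r.png",cv2.resize(o,(300,300))[:,:,::-1])
    g=cv2.cvtColor(o,cv2.COLOR_RGB2GRAY).astype(np.float32); best=[]
    for a in np.arange(-110,-40,.5):
        r=cv2.warpAffine(g,cv2.getRotationMatrix2D((300,300),-a,1),(600,600)); pr=cv2.GaussianBlur(r[190:410,180:420].mean(1,keepdims=True),(1,11),0).ravel()
        best.append(((np.gradient(pr)**2).sum(),a))
    print(n,max(best))
a=cv2.imread("pics/top9r.png");b=cv2.imread("pics/scene9r.png");cv2.imwrite("pics/r9.png",np.hstack([a,b]))
E
```

```text
t 14.2 pos [523.7 -97.6 206.6] rot [-1.7996e+02 -1.0000e-02  9.8930e+01] F [-0.5 -0.4 -0.8] M [ 0.13 -0.17  0.05] op 0.228
shift [-1.000e-01 -2.000e-01  1.146e+02] turn [-0.  -0.  -0.1]
top (np.float32(217.9268), np.float64(-69.5))
scene (np.float32(344.78525), np.float64(-75.5))
```

View pics/r9.png

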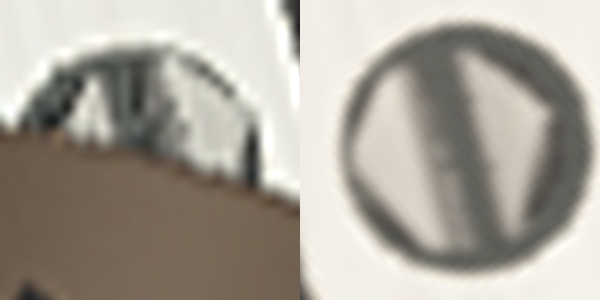

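View pics/scene9.png

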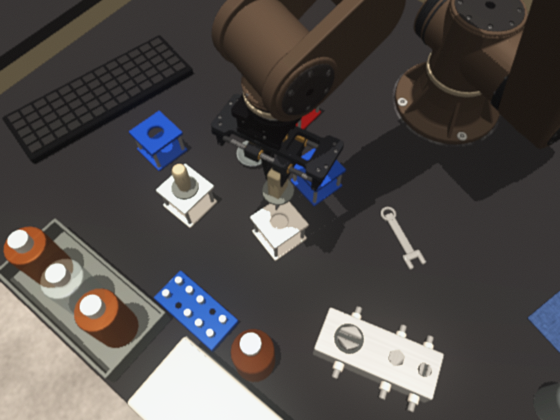

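The scene view puts the slot at -75.5°, parallel to the block's long axis, so the screw is closed. Now I'll lower the driver into its stand.

Emit:
{"fn": "arm_command", "kwargs": {"motion": [-1, 0, 0, 30, 0, 0, 0, -1, 0, 0, 60, 0, 0, 0, -1, 0, 0, 85, 0, 0, 0, -1, 0, 0, 100, 0, 0, 0, -1, 0, 0, 108, 0, 0, 0, -1, 0, 0, 112, 0, 0, 0, -1, 0, 0, 113.5, 0, 0, 0, -1, 0, 0, 113.5, 0, 0, 0, -1, 0, 0, 113.5, 0, 0, 0]}}

```text
t: 15.2
eef_pos: [524.2, -97.7, 94.2]
tcp_rot: [3.141, 0.001, 1.729]
ft_force: [0.3, 0.2, -2.4]
opening: 0.227
```

```bash
python3 - <<'E'
from h import *
go([523.4,-97.7,92],99)
p,d=env.read_camera("scene"); cv2.imwrite("pics/s10.png",cv2.resize(p[130:270,200:380],None,fx=4,fy=4,interpolation=cv2.INTER_CUBIC)[:,:,::-1])
E
```

```text
t 15.2 pos [524.2 -97.7  94.2] rot [1.7994e+02 3.0000e-02 9.9040e+01] F [ 0.3  0.2 -2.4] M [ 0.14 -0.12 -0.01] op 0.227
shift [ 0.2 -0.7  2.2] turn [0.1 0.  0. ]
```

View pics/s10.png

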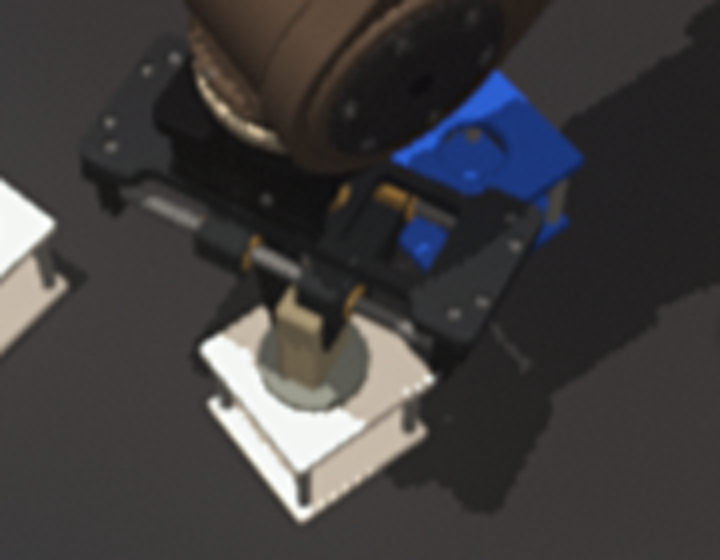

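Still about 2 mm high and clearly inside the hole. I'll lower it the rest, open the gripper and withdraw.

Emit:
{"fn": "arm_command", "kwargs": {"motion": [-1, 0, 0, 1, 0, 0, 0, -1, 0, 0, 1, 0, 0, 0, -1, 0, 0, 1, 0, 0, 0]}}

```text
t: 15.55
eef_pos: [523.9, -97.7, 92.6]
tcp_rot: [3.141, 0.0, 1.729]
ft_force: [0.1, -0.2, -1.2]
opening: 0.231
```

```bash
python3 - <<'E'
from h import *
go([523.4,-97.7,92],99)
E
```

```text
t 15.55 pos [523.9 -97.7  92.6] rot [1.7999e+02 1.0000e-02 9.9050e+01] F [ 0.1 -0.2 -1.2] M [ 0.16 -0.15  0.03] op 0.231
shift [ 0.  -0.5  0.6] turn [0. 0. 0.]
```

Emit:
{"fn": "arm_command", "kwargs": {"motion": [-1, 0, 0, 0.4, 0, 0, 0, 1, 0, 0, 0.4, 0, 0, 0, 1, 0, 0, 0.4, 0, 0, 0, 1, 0, 0, 0.4, 0, 0, 0, 1, 0, 0, 0.4, 0, 0, 0, 1, 0, 0, 0.4, 0, 0, 0, 1, 0, 0, 0.4, 0, 0, 0, 1, 0, 0, 0.4, 0, 0, 0, 1, 0, 0, 0.4, 0, 0, 0, 1, 0, 0, 0.4, 0, 0, 0, 1, 0, 0, -30, 0, 0, 0, 1, 0, 0, -70, 0, 0, 0, 1, 0, 0, -110, 0, 0, 0, 1, 0, -60, -140, 0, 0, 0, 1, 0, -60, -140, 0, 0, 0, 1, 0, -60, -140, 0, 0, 0]}}

```text
t: 17.15
eef_pos: [463.6, -107.3, 233.7]
tcp_rot: [3.14, 0.001, 1.728]
ft_force: [1.3, 1.0, -0.1]
opening: 0.999
```

```bash
python3 - <<'E'
from h import *
go([523.4,-97.7,92],99)
for c in("scene","wrist"):
    p,d=env.read_camera(c); cv2.imwrite(f"pics/{c}11.png",p[:,:,::-1])
    if c=="scene":
        P=cloud(c,d); Q=P[160:265,235:325].reshape(-1,3)
        for lo,hi in((130,150),(73,84)):
            q=Q[(Q[:,2]>lo)&(Q[:,2]<hi)]; print(lo,len(q),q.mean(0) if len(q) else '',cv2.minAreaRect(q[:,:2].astype(np.float32)) if len(q)>3 else '')
print(env.spot_point("wrist","driver"))
E
```

```text
t 17.15 pos [ 463.6 -107.3  233.7] rot [1.799e+02 7.000e-02 9.899e+01] F [ 1.3  1.  -0.1] M [ 0.14 -0.15  0.05] op 0.999
shift [  0.3  60.3 141.8] turn [ 0.1  0.1 -0. ]
130 237 [525.67085583 -97.46580323 139.59300417] ((524.0001831054688, -98.91700744628906), (33.60805130004883, 22.74260711669922), 9.01345443725586)
73 310 [526.22643102 -92.41570924  76.14383402] ((481.95697021484375, -105.78321075439453), (164.97361755371094, 77.07543182373047), 8.56401252746582)
[{'location': [278.4, 223.2], 'confidence': 0.63}]
```

View pics/scene11.png

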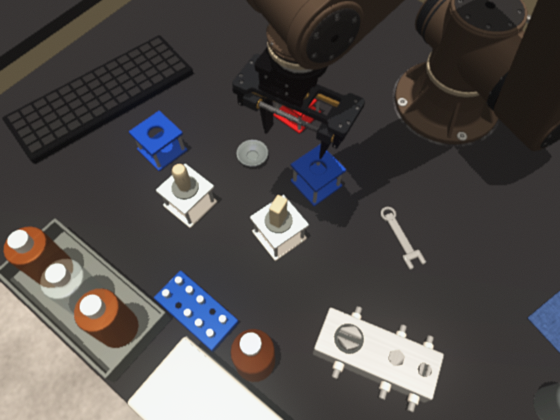

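View pics/wrist11.png

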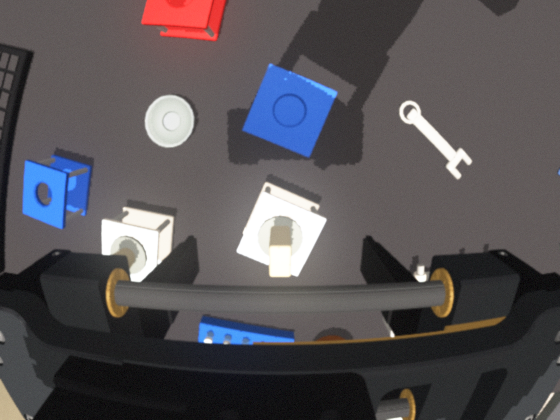

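The driver is upright in its stand, with its handle top at (524.0, -98.9, 140), the same as at the start. The gripper is clear, so I'll hand the job in.

```bash
python3 -c "
from cell import env
print(env.job_done())"
```

```text
the job is handed in; nothing more can be done
None
```

I closed the shut-off screw with the flat driver, put the driver back in its own stand and handed the job in at about 17 s.

- **Seating:** the blade went about 10 mm below the top of the screw head without any notable contact force. That depth comes from the arm's measured position.
- **Turning:** I turned the tool 78° clockwise. Over the last 6° the moment rose from 0.08 to 0.42 N m, which is the stop. Afterwards the scene camera showed the slot turned from -24° to -75.5°, parallel to the block's long axis.
- **Return:** after release the driver stands upright. Its handle top is at (524.0, -98.9, 140) mm, against (523.7, -98.2, 140) mm at the start. The gripper is open and clear of everything.

**Check that disagreed:** the top camera gave -69.5° for the closed slot, but the arm hid part of the screw in that picture, so I went by the scene view and the rise in moment. I had no direct reading of the screw's angle.

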